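# Turn the dispenser cover to the empty compartment and put the sample jar away

### The job

Put the small sample jar standing on the bench away in the round dispenser: turn the dispenser's clear cover until its opening is right over the one empty compartment, then put the jar in through the opening so that it stays inside, below the cover. Leave the opening over that compartment, and leave the other things on the bench where they are.

Things in the scene. Friction and masses are not known exactly. Their poses are not given: they have to be found in the camera images.
- drum: the dispenser's white drum, 230 mm in diameter, on an inclined grey steel stand (25 degrees, sloping down towards the robot). Five equal compartments, parted by 3 mm walls that reach up to the cover; four hold stoppers, steel rings, caps or brass fittings, all fixed, one is empty. Origin: centre of its underside; z = the axis, x towards the empty compartment. Clamped: drum and stand do not move.
- cover (a joint): turn of the dispenser's cover on the drum, rad: 0 (or any whole number of turns, 2 pi) when its opening is exactly over the empty compartment; grows as the cover turns counter-clockwise seen from above its face. It has no stops, turns freely both ways against a steady friction of about 0.15 N m and stays where it is left. At the start it reads between 0.9 and 5.38.
- knob (a point): point on the axis of the dispenser's black round fluted knob, 22 mm above the cover's upper face, a good height to grip. The knob, 44 mm in diameter and 40 mm tall, is fixed to the middle of the clear round cover (237 mm across, 4 mm plate). z = the turning axis, out of the cover; it leans 25 degrees from vertical towards the robot. x = towards the middle of the cover's opening.
- opening (a point): middle of the opening in the clear cover, on the cover's upper face, 72 mm from the axis. A sector with a black edge trim that stands 1 mm above the face, 50 degrees wide (61 mm across at the middle), from 38 to 106 mm from the axis. x = away from the axis, z out of the cover.
- bay (a point): middle of the mouth of the empty compartment, in the plane of the cover's upper face, 72 mm from the axis; the opening belongs here. x = away from the axis, y = along the (counter-clockwise) turning direction, z out of the cover, parallel to the axis. The compartment spans 72 degrees, from 26 to 111 mm from the axis; its floor lies 79 mm below the cover's upper face.
- bay_inside (a point): point inside the empty compartment, 72 mm from the axis and 34 mm above its floor (45 mm below the cover's upper face); same axes as bay.
- jar: the sample jar: an upright closed plastic cylinder, white with a black cap of the same width, 30 mm in diameter and 64 mm tall, 25 to 45 g, standing loose on the bench to the left or the right of the dispenser. Origin at the centre of its underside, z up along it. It can be gripped anywhere round its side.
- jar_center (a point): centre of the sample jar, 32 mm above its underside; axes of the jar.
- soil_ring: bystander: short open steel tube, 60 mm in diameter, 50 mm tall, standing on the bench on the other side of the dispenser from the jar. Origin at the centre of its underside.
- beaker: bystander: glass beaker, 84 mm in diameter, 110 mm tall, beyond and to the right of the dispenser. Origin at the centre of its underside.
- wash_bottle: bystander: white wash bottle with red cap and spout, 74 mm in diameter, 200 mm tall, beyond and to the left of the dispenser. Origin at the centre of its underside.
There are look-alikes about, which are no part of the job. Of the things that look like the jar, take the one that is nearest to the robot's base at the start.

How it is judged:
By the outcome, as a careful person would: the job done as asked, in the order asked, and still so for the second after the job is handed in, with the robot touching nothing.
It also fails if it takes over 58 s, if anything falls off the work surface, if the arm or the gripper's body presses on something with over 40 N, if the wrist force passes 120 N, or if a joint passes its speed limit or range.

### The arm

A 7-joint arm with a two-finger parallel gripper is mounted at the origin on the work surface. World frame = base frame: x ahead of the robot, y to its left, z up, the work surface at z = 0. Lengths are in m, angles in rad, forces in N, time in s.
With the tool pointing down it reaches from about 0.425 to 0.925 m from the base axis. Payload 6.8 kg.
Tool frame: the origin (TCP) lies on the centre line of the jaws, within the pads' length; the fingertips stand 8 mm ahead of it and the grasp point (between the pads) lies 11 mm behind it (bot.tips_ahead is the distance from the TCP to the fingertips, in m); z points along the fingers, y is the line along which they close (so a half turn about z gives the same grasp; the last joint's range is limited). The gripper opens to 85 mm and grips with 20 to 120 N. Pads are 22 mm wide; open, the fingers measure 114 mm over their backs; the gripper's body (76 mm by 85 mm) begins 54 mm behind the grasp point. The pads swing forward as they close: fully open they stand 13 mm farther back than shut.
Start: joints at [0.998, 0.477, 0.022, 1.555, -0.011, 1.109, -0.083], TCP at [0.303, -0.603, 0.205] pointing down, gripper open.
Joint ranges: [-2.96, 2.96], [-0.34, 2.1], [-1.41, 1.46], [0.24, 2.44], [-1.37, 4.51], [0.17, 1.92], [-2.96, 2.96]. Speed limits (rad/s): [2.39, 2.39, 3.14, 3.14, 3.14, 3.14, 3.14].

### API

Orientations are given as a unit quaternion [w, x, y, z].
In Python, from station import bot gives the robot as it stands.
- The arm moves only by the tool send_rows, never from a script. Its argument "deltas" is text: rows parted by semicolons, each of 4 numbers parted by spaces: the shift along the tool's x, y, z in m, then the turn about the tool's z in degrees. In form: x y z spin; .... A call has 1 to 5 rows; each row is the pose to reach, as a shift and turn from the pose commanded when the call began, along the tool's axes at that moment; what a row does not reach only later rows make up. A row lasts 1/10 s, in which the tool goes at most 50 mm and 8.59 degrees, less where a joint would pass 70% of its speed; a pose out of reach is approached as far as the arm can. A call with a gripper value outside its range is refused whole. "claw" is the opening, from 0 (shut) to 1 (fully open), set as the call begins (left out, the last holds). The fingers move at their own pace and stop on an object; "force" is the grip in N (left out, the last holds). Time passes only in rows, so rows that repeat a pose let the fingers close. It gives the time, the measured TCP pose, the force, the opening and the grip force at its end, in the units of the state.
- bot.get_obs(): the state, without advancing time (a new reading comes with each control period).
- bot.read_camera(name): name is "scene" or "top"; returns a dict with "img" (480x640x3 uint8, red, green, blue), "depth" (480x640 float32, m along the optical axis (not along the pixel's ray), 0 where there is no reading), "fx", "fy", "cx", "cy" (pixels), "camera_from_world" (4x4, takes a point from world to camera coordinates). Camera axes: x right, y up, looking along -z (the intrinsics and any distortion apply to the point x, -y, -z); pixel columns grow to the right and rows downward; lengths in m; the calibration is good to about 2 mm. A picture is of the moment at which its call begins.
- bot.hand_in(): hands the job in; it is judged then, once.
Trained networks look in a picture, given as the dict that the camera call returned (one of the last four; its "shot" number tells which), for a name from the list of things; names that differ only in an ending like _2 or _b are one class to them, and where a whole thing is asked for, a point or a joint stands for the part that bears it (a point fixed in the world has none). Each returns a list of dicts, best first, with "confidence" (0 to 1); they miss things now and then, are a little off and sometimes report something else, mostly with a low value. They report only what shows in the picture. A call takes as long as a camera call. They do not tell look-alikes from the thing itself.
- bot.masks_of(picture, query): "mask" (480x640 bool, what is visible of it).
- bot.landmark_of(picture, query): "xyz" ([x, y, z] in m, in world coordinates, good to about 4 mm: a listed point, or the origin of a listed thing).
The state is a dict: "t": time; "q": joint angles; "joint_vel": joint speeds; "joint_torque": joint torques, N m; "eef_pos": TCP position; "tool_rot": TCP orientation; "contact_force": force on the tool from outside, world axes, zero at the start; "torque": the same for the moment, N m; "gripper_width": opening from 0.0 (shut) to 1.0 (fully open); "grasp_force": force on a finger pad.
Only numpy, scipy, OpenCV 4.12 (cv2) and the standard library are available. Lean on these libraries where they do the work, as an engineer would, in place of code of your own. Each camera call takes 0.05 s, during which the arm holds its last target. There are 200 camera calls.

## Working session

There is one attempt and no reset: what is moved stays moved. The work goes in short steps, Python scripts to look and compute and a tool call to move; the robot and the scene stay as the last step left them, time stands still between calls to the robot, and variables do not carry over. Pictures are saved under pics/ and viewed, at most 10 in all, crops included, and the job is handed in when it is done.

Besides the shell and the picture viewer there is one more tool, called after "Emit:" as a command line: name --argument value ..., lists and objects as JSON in quotes. send_rows: Moves the arm, as the interface text tells. Its arguments: {"type":"object","properties":{"deltas":{"type":"string"},"claw":{"type":"number"},"force":{"type":"number"}},"required":["deltas"]}

```bash
ls; mkdir -p pics; cat > h.py <<'E'
import numpy as np,cv2
from station import bot
from scipy.spatial.transform import Rotation as R
def rot(q): return R.from_quat([q[1],q[2],q[3],q[0]])
E
python3 - <<'E'
from h import *
o=bot.get_obs();print(o['t'],o['eef_pos'],o['tool_rot'],o['gripper_width'])
P={n:bot.read_camera(n) for n in('scene','top')}
for n,p in P.items():
  cv2.imwrite(f'pics/{n}0.png',p['img'][:,:,::-1])
  C=np.linalg.inv(p['camera_from_world']);print(n,C[:3,3].round(3),-C[:3,2].round(3))
  for q in('jar','jar_center','knob','opening','bay','drum','soil_ring','beaker','wash_bottle'):
    for d in bot.landmark_of(p,q)[:4]:
      w=np.append(d['xyz'],1);c=p['camera_from_world']@w
      print(n,q,round(d['confidence'],2),np.round(d['xyz'],3),(p['cx']+p['fx']*c[0]/-c[2]).round(),(p['cy']+p['fy']*-c[1]/-c[2]).round())
E
```

```text
pics
0.0 [ 0.30226378 -0.60282424  0.20372226] [-8.79150426e-04  9.73115999e-01  2.30313715e-01 -2.69241591e-04] 1.0006948960402384
scene [1.384 0.04  0.686] [-0.823 -0.086 -0.561]
scene jar 0.93 [ 0.434 -0.318  0.004] 217.0 246.0
scene jar 0.81 [ 0.448 -0.429 -0.003] 170.0 249.0
scene jar 0.55 [ 0.504 -0.348  0.001] 195.0 264.0
scene jar_center 0.9 [ 0.5   -0.346  0.027] 195.0 254.0
scene jar_center 0.79 [ 0.447 -0.428  0.027] 168.0 239.0
scene jar_center 0.7 [ 0.431 -0.316  0.03 ] 216.0 237.0
scene knob 0.9 [ 0.585 -0.037  0.166] 327.0 230.0
scene opening 0.75 [ 0.632 -0.095  0.174] 293.0 238.0
scene bay 0.64 [0.58  0.026 0.135] 360.0 244.0
scene drum 0.81 [ 0.622 -0.051  0.07 ] 318.0 281.0
scene soil_ring 0.75 [ 0.517  0.291 -0.002] 482.0 287.0
scene beaker 0.93 [ 0.68  -0.284  0.002] 198.0 318.0
scene wash_bottle 0.58 [ 0.693  0.339 -0.005] 522.0 349.0
top [ 0.48  -0.025  1.271] [ 0.091  0.004 -0.996]
top jar 0.84 [ 0.498 -0.343 -0.001] 462.0 290.0
top jar 0.71 [ 0.448 -0.429  0.   ] 502.0 313.0
top jar 0.47 [ 0.435 -0.315  0.   ] 450.0 318.0
top jar 0.4 [ 0.631 -0.095  0.177] 356.0 217.0
top jar_center 0.71 [ 0.433 -0.321  0.031] 456.0 320.0
top jar_center 0.58 [ 0.445 -0.428  0.035] 507.0 315.0
top jar_center 0.48 [ 0.506 -0.35   0.034] 470.0 286.0
top knob 0.61 [ 0.579 -0.036  0.167] 325.0 244.0
top opening 0.84 [ 0.63  -0.094  0.175] 356.0 217.0
top bay 0.84 [0.578 0.026 0.131] 293.0 245.0
top bay 0.38 [0.508 0.286 0.004] 177.0 279.0
top drum 0.55 [ 0.621 -0.05   0.067] 332.0 228.0
top soil_ring 0.93 [ 0.507  0.285 -0.001] 178.0 280.0
top beaker 0.8 [ 0.682 -0.287 -0.   ] 437.0 207.0
top wash_bottle 0.85 [0.69  0.336 0.002] 159.0 197.0
```

```bash
python3 - <<'E'
import cv2
a=cv2.imread('pics/top0.png')[180:360,120:560];b=cv2.imread('pics/scene0.png')
cv2.imwrite('pics/topc.png',cv2.resize(a,(792,324),interpolation=cv2.INTER_CUBIC))
c=b[190:300,130:420]; cv2.imwrite('pics/scenec.png',cv2.resize(c,(792,300),interpolation=cv2.INTER_CUBIC))
E
```

```text
(no output)
```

View pics/topc.png

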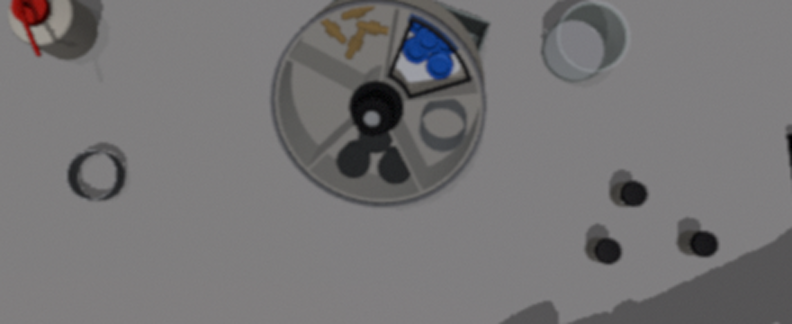

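View pics/scenec.png

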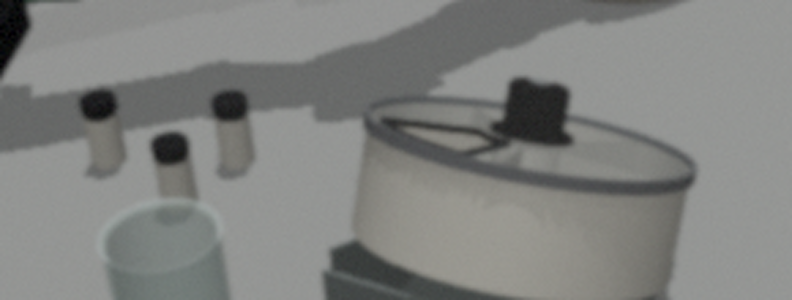

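Top picture: three look-alike jars at px (456,320), (507,315) and (470,286). The nearest to the base is (456,320), world about (0.433,-0.318), r = 0.54 m. The opening is over the blue stoppers at (356,217), and the empty compartment is at (293,245). Next I fit the drum geometry.

```bash
cat >> h.py <<'E'
from scipy.optimize import least_squares
def frame(p):  # p: x,y,z of knob point, yaw
    return R.from_euler('z',p[3])*R.from_euler('y',-25,degrees=True)
def pts(p):
    F=frame(p); k=np.array(p[:3]); 
    f=lambda a,h:k+F.apply([.072*np.cos(a),.072*np.sin(a),h])
    return dict(knob=k,opening=f(p[4],-.022),bay=f(p[5],-.022))
def look(names=('scene','top')):
    L=[]
    for n in names:
        pic=bot.read_camera(n)
        for q in('knob','opening','bay'):
            d=bot.landmark_of(pic,q)
            if d: L.append((q,np.array(d[0]['xyz']),d[0]['confidence']))
    return L
def fit(L,p0=(.58,-.036,.166,0,-1,1.5)):
    s=least_squares(lambda p:np.concatenate([(pts(p)[q]-x)*1000 for q,x,c in L if c>.3]+[[np.degrees(p[3])/3]]),p0,loss='soft_l1',f_scale=4)
    return s.x,np.abs(s.fun).reshape(-1).round(1)
def go(xyz,yaw=None,o=None):
    "tool deltas (mm) from the current pose to world xyz, yaw (deg) of closing line (mod 180)"
    o=o or bot.get_obs();r=rot(o['tool_rot']);d=r.inv().apply(np.array(xyz)-o['eef_pos'])
    y=r.apply([0,1,0]);cur=np.degrees(np.arctan2(y[1],y[0]));s=None
    if yaw is not None: s=-((yaw-cur+90)%180-90)
    print('delta mm',(d*1000).round(1),'spin',s,'curyaw',cur.round(1))
E
python3 - <<'E'
from h import *
L=look();p,r=fit(L);print(p.round(4),np.degrees(p[3:]).round(1),r);print(pts(p))
np.save('p.npy',p);F=frame(p);g=np.array(p[:3])+F.apply([0,0,.008]);print('grasp',g)
t=g-[0,0,.011];print('tcp',t);go(t+[0,0,.06],np.degrees(p[3])+90)
print(bot.get_obs()['q'])
E
```

```text
[ 0.582  -0.0398  0.1677 -0.2855 -0.5502  2.0473] [-16.4 -31.5 117.3] [1.7 0.  0.7 0.9 0.  0.7 0.6 2.6 1.8 2.9 5.1 1.5 1.2 0.4 0.5 0.5 1.2 1.1
 5.5]
{'knob': array([ 0.58200105, -0.03975129,  0.16768771]), 'opening': array([ 0.63369168, -0.09415797,  0.17368707]), 'bay': array([0.58022492, 0.0274496 , 0.13379249])}
grasp [ 0.57875699 -0.03879901  0.17493817]
tcp [ 0.57875699 -0.03879901  0.16393817]
delta mm [ 500.  -380.9  -19.2] spin 42.9892282088625 curyaw -63.4
[ 0.99788287  0.47701989  0.02242363  1.55539371 -0.01149058  1.10931404
 -0.08309676]
```

Emit:
send_rows --deltas "0.039 -0.03 0 0; 0.078 -0.06 -0.005 0; 0.117 -0.09 -0.01 0; 0.156 -0.12 -0.015 0; 0.195 -0.15 -0.02 0" --claw 1 --force 30

```text
t: 1.9
eef_pos: [0.4103, -0.3801, 0.2251]
tool_rot: [0.0, 0.973, 0.23, 0.0]
contact_force: [0.5, -0.7, 0.6]
gripper_width: 1.004
grasp_force: 0.0
```

Emit:
send_rows --deltas "0.039 -0.03 0 8; 0.078 -0.06 0 16; 0.117 -0.09 0 24; 0.156 -0.12 0 32; 0.195 -0.15 0 40"

```text
t: 2.4
eef_pos: [0.5098, -0.1751, 0.2251]
tool_rot: [0.0, 0.994, -0.106, 0.0]
contact_force: [0.9, -0.3, -0.1]
gripper_width: 1.003
grasp_force: 0.0
```

```bash
python3 - <<'E'
from h import *
p=np.load('p.npy');o=bot.get_obs();print(o['t'],o['eef_pos']);go([.579,-.039,.224],np.degrees(p[3])+70)
E
```

```text
2.4 [ 0.50981261 -0.17512041  0.22506444]
delta mm [  38.9 -147.7    1.1] spin 24.1798819379174 curyaw -102.2
```

Emit:
send_rows --deltas "0.01 -0.04 0 6; 0.02 -0.08 0 12; 0.03 -0.12 0 18; 0.036 -0.142 0 24; 0.036 -0.142 0 24"

```text
t: 2.9
eef_pos: [0.5749, -0.0402, 0.2247]
tool_rot: [-0.001, 0.952, -0.306, 0.0]
contact_force: [-0.4, -0.2, -0.4]
gripper_width: 0.999
grasp_force: 0.0
```

```bash
python3 - <<'E'
from h import *
p=np.load('p.npy');o=bot.get_obs();print(o['t'],o['eef_pos']);go([.579,-.039,.164],np.degrees(p[3])+70)
pic=bot.read_camera('scene');cv2.imwrite('pics/k1.png',cv2.resize(pic['img'][130:310,200:440,::-1],(800,600)))
E
```

```text
2.9 [ 0.57493542 -0.04019578  0.22472907]
delta mm [ 2.6 -3.2 60.7] spin 0.7665711083323572 curyaw -125.6
```

View pics/k1.png

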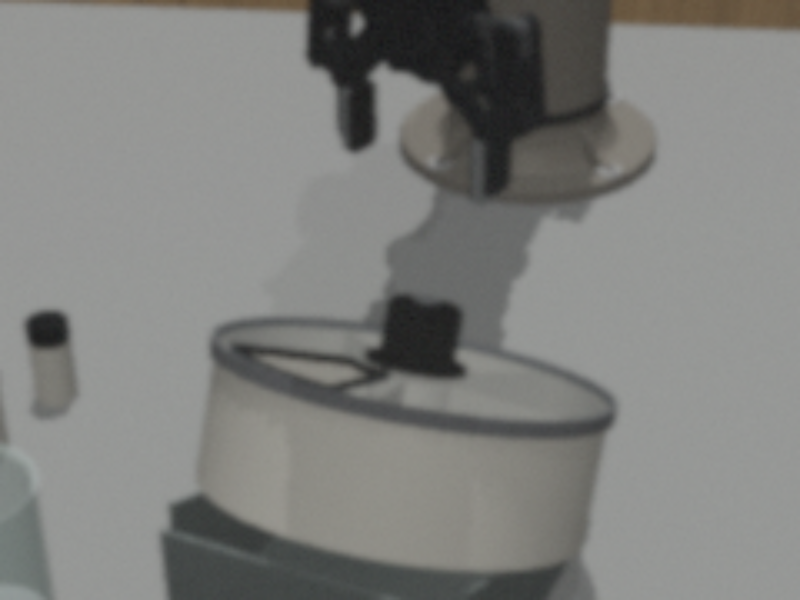

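The open jaws straddle the knob (crop px 425,335). I lower and grip.

Emit:
send_rows --deltas "0.003 -0.003 0.025 0; 0.003 -0.003 0.045 0; 0.003 -0.003 0.06 0; 0.003 -0.003 0.06 0" --claw 0.85

```text
t: 3.35
eef_pos: [0.5756, -0.0464, 0.1626]
tool_rot: [0.001, 0.951, -0.308, -0.002]
contact_force: [-1.2, -0.6, -0.1]
gripper_width: 0.85
grasp_force: 0.0
```

Emit:
send_rows --deltas "0 0 0 0; 0 0 0 0; 0 0 0 0; 0 0 0 0; 0 0 0 0" --claw 0 --force 30

```text
t: 3.85
eef_pos: [0.5781, -0.0444, 0.1652]
tool_rot: [-0.0, 0.952, -0.308, 0.0]
contact_force: [0.1, -0.2, 0.5]
gripper_width: 0.01
grasp_force: 0.0
```

```bash
python3 - <<'E'
from h import *
o=bot.get_obs();print(o['eef_pos'],o['gripper_width'],o['grasp_force'])
pic=bot.read_camera('scene');a=cv2.resize(pic['img'][150:300,220:420,::-1],(400,300))
p2=bot.read_camera('top');b=cv2.resize(p2['img'][180:300,250:410,::-1],(400,300));cv2.imwrite('pics/k2.png',np.hstack([a,b]))
E
```

```text
[ 0.57807414 -0.04437049  0.1652455 ] 0.010387671483772403 0.0
```

View pics/k2.png

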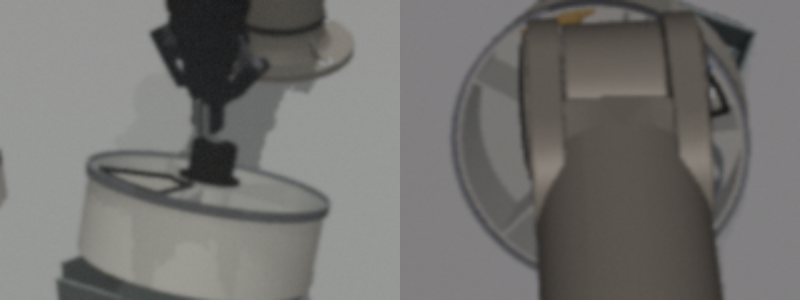

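```bash
python3 - <<'E'
from h import *
pic=bot.read_camera('scene');D=pic['depth'];T=np.linalg.inv(pic['camera_from_world'])
def w(u,v):
  z=D[v,u]; return (T@[(u-pic['cx'])*z/pic['fx'],-(v-pic['cy'])*z/pic['fy'],-z,1])[:3].round(3)
for u in(320,324,328,332):
  for v in range(200,242,5): print(u,v,w(u,v))
for q in((.578,-.044,.157),(.578,-.044,.174)):
  c=pic['camera_from_world']@np.append(q,1);print(pic['cx']+pic['fx']*c[0]/-c[2],pic['cy']+pic['fy']*c[1]/c[2])
print([d for d in bot.landmark_of(pic,'knob')])
E
```

```text
320 200 [ 0.583 -0.051  0.23 ]
320 205 [ 0.589 -0.05   0.223]
320 210 [ 0.59  -0.05   0.213]
320 215 [ 0.588 -0.051  0.201]
320 220 [ 0.587 -0.051  0.189]
320 225 [ 0.594 -0.05   0.182]
320 230 [ 0.599 -0.05   0.175]
320 235 [ 0.604 -0.049  0.167]
320 240 [ 0.615 -0.048  0.163]
324 200 [ 0.595 -0.042  0.237]
324 205 [ 0.59  -0.043  0.224]
324 210 [ 0.591 -0.043  0.214]
324 215 [ 0.588 -0.043  0.201]
324 220 [ 0.584 -0.044  0.188]
324 225 [1.384 0.04  0.686]
324 230 [ 0.603 -0.042  0.177]
324 235 [ 0.605 -0.041  0.168]
324 240 [ 0.613 -0.041  0.162]
328 200 [ 0.599 -0.035  0.24 ]
328 205 [ 0.589 -0.036  0.224]
328 210 [ 0.591 -0.035  0.214]
328 215 [ 0.59  -0.035  0.203]
328 220 [ 0.585 -0.036  0.189]
328 225 [ 0.597 -0.035  0.186]
328 230 [ 0.598 -0.035  0.175]
328 235 [ 0.606 -0.034  0.169]
328 240 [ 0.609 -0.033  0.16 ]
332 200 [ 0.606 -0.027  0.244]
332 205 [ 0.205 -0.061  0.001]
332 210 [ 0.236 -0.058  0.004]
332 215 [ 0.259 -0.056  0.002]
332 220 [ 0.574 -0.029  0.182]
332 225 [ 0.595 -0.027  0.184]
332 230 [ 0.598 -0.027  0.175]
332 235 [ 0.602 -0.027  0.167]
332 240 [ 0.604 -0.026  0.156]
324.11962961335973 231.87033015588912
324.10873434663444 224.4433152093451
[{'xyz': [0.5844, -0.036, 0.1621], 'confidence': 0.77}]
```

```bash
python3 - <<'E'
from h import *
print(bot.tips_ahead,[a for a in dir(bot) if a[0]!='_'])
pic=bot.read_camera('scene')
for q in((.600,-.006,.217),(.600,-.006,.230),(.600,-.006,.243),(.55,-.074,.217),(.55,-.074,.23),(.55,-.074,.243)):
  c=pic['camera_from_world']@np.append(q,1);print(q,pic['cx']+pic['fx']*c[0]/-c[2],pic['cy']+pic['fy']*c[1]/c[2])
o=bot.get_obs();print(o['q'],o['eef_pos'],o['contact_force'],o['joint_torque'])
E
```

```text
0.008 ['PlanningError', 'get_obs', 'hand_in', 'landmark_of', 'masks_of', 'read_camera', 'tips_ahead']
(0.6, -0.006, 0.217) 343.5402542867296 212.05200161085315
(0.6, -0.006, 0.23) 343.68794695112126 205.88151791153317
(0.6, -0.006, 0.243) 343.83803945876747 199.61077064297052
(0.55, -0.074, 0.217) 310.0395983698311 196.90432493902387
(0.55, -0.074, 0.23) 309.92334727270236 190.92242054014136
(0.55, -0.074, 0.243) 309.8053011978441 184.84815240928674
[ 0.05599866  0.36613614 -0.10959216  1.82435686  0.04814639  0.95381199
 -2.27061442] [ 0.57767867 -0.0444707   0.16466419] [-0.0044331   0.36814492  0.32881493] [-1.22507397e-03 -5.03788483e+01 -2.01095729e-01 -2.56404126e+01
  1.19008374e-02  2.20123446e-03  5.74027490e-04]
```

Fingers appear about 30 mm higher than the reported TCP implies. I lift a little and measure the tip.

Emit:
send_rows --deltas "0 0 -0.025 0; 0 0 -0.05 0; 0 0 -0.05 0; 0 0 -0.05 0"

```text
t: 4.5
eef_pos: [0.578, -0.0445, 0.2151]
tool_rot: [-0.0, 0.951, -0.308, 0.001]
contact_force: [-0.0, -0.3, -0.3]
gripper_width: 0.006
grasp_force: 0.0
```

```bash
python3 - <<'E'
from h import *
o=bot.get_obs();print(o['eef_pos'],o['gripper_width'])
pic=bot.read_camera('scene');D=pic['depth'];T=np.linalg.inv(pic['camera_from_world'])
v,u=np.mgrid[150:235,290:360];z=D[v,u]
P=np.stack([(u-pic['cx'])*z/pic['fx'],-(v-pic['cy'])*z/pic['fy'],-z,np.ones_like(z)],-1)@T.T
m=(z>0)&(np.hypot(P[...,0]-o['eef_pos'][0],P[...,1]-o['eef_pos'][1])<.035)
for v0 in range(0,85,3):
  k=m[v0]
  if k.any(): print(150+v0,u[v0][k].min(),u[v0][k].max(),np.median(P[v0][k],0)[:3].round(3))
a=cv2.resize(pic['img'][130:280,220:420,::-1],(800,600));cv2.imwrite('pics/k3.png',a)
E
```

```text
[ 0.57797912 -0.04447618  0.21505116] 0.005681827920365314
150 310 333 [ 0.598 -0.046  0.337]
153 306 339 [ 0.597 -0.042  0.331]
156 306 337 [ 0.595 -0.043  0.325]
159 306 336 [ 0.589 -0.046  0.315]
162 306 335 [ 0.587 -0.048  0.309]
165 306 334 [ 0.583 -0.05   0.301]
168 308 333 [ 0.582 -0.049  0.295]
171 314 341 [ 0.594 -0.041  0.295]
174 315 339 [ 0.594 -0.04   0.289]
177 316 333 [ 0.593 -0.041  0.283]
180 316 331 [ 0.588 -0.044  0.274]
183 316 331 [ 0.59  -0.044  0.269]
186 316 331 [ 0.589 -0.044  0.263]
189 317 331 [ 0.589 -0.043  0.256]
192 318 329 [ 0.589 -0.044  0.251]
195 322 325 [ 0.588 -0.044  0.244]
219 318 330 [ 0.577 -0.044  0.186]
222 316 337 [ 0.591 -0.038  0.188]
225 316 338 [ 0.595 -0.036  0.184]
228 315 338 [ 0.596 -0.037  0.178]
231 315 337 [ 0.598 -0.038  0.173]
234 307 337 [ 0.599 -0.045  0.166]
```

View pics/k3.png

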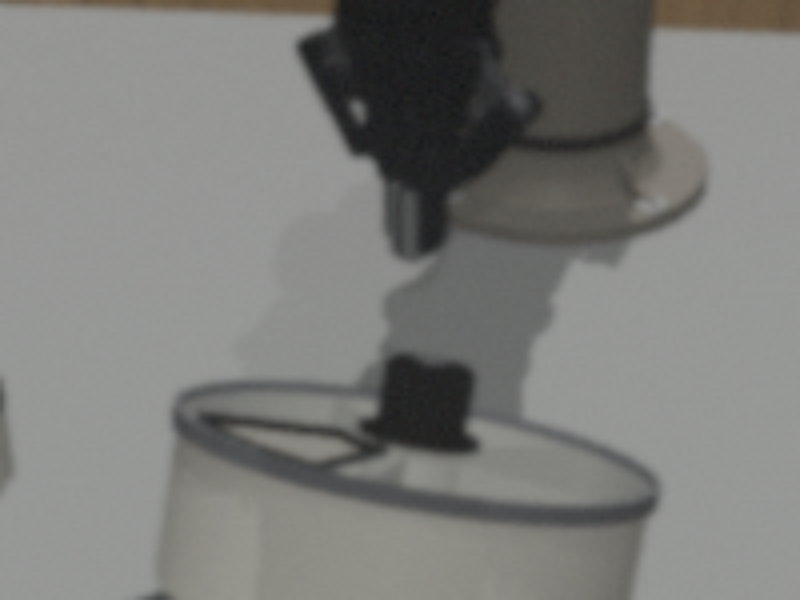

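Crop: closed fingertips end at about px (323,195), z = 0.243, with the TCP reported at 0.215. So the real tips sit 36 mm higher than stated, and I lower all grasp heights by 36 mm.

```bash
python3 - <<'E'
from h import *
p=np.load('p.npy');go([.579,-.039,.128],np.degrees(p[3])+70)
E
```

```text
delta mm [-1.8 -5.5 86.2] spin 0.5132223103445881 curyaw -125.8
```

Emit:
send_rows --deltas "-0.002 -0.005 0 0; -0.002 -0.005 0 0; -0.002 -0.005 0 0; -0.002 -0.005 0 0; -0.002 -0.005 0.02 0" --claw 0.85

```text
t: 5.05
eef_pos: [0.5811, -0.0393, 0.1968]
tool_rot: [-0.001, 0.951, -0.308, 0.002]
contact_force: [0.7, 0.2, 0.4]
gripper_width: 0.841
grasp_force: 0.0
```

Emit:
send_rows --deltas "0 0 0.025 0; 0 0 0.045 0; 0 0 0.055 0; 0 0 0.065 0; 0 0 0.065 0"

```text
t: 5.55
eef_pos: [0.5785, -0.0393, 0.1288]
tool_rot: [0.0, 0.951, -0.308, -0.001]
contact_force: [0.3, 0.2, 0.7]
gripper_width: 0.853
grasp_force: 0.0
```

Emit:
send_rows --deltas "0 0 0 0; 0 0 0 0; 0 0 0 0; 0 0 0 0" --claw 0 --force 30

```text
t: 5.95
eef_pos: [0.5797, -0.0395, 0.131]
tool_rot: [-0.0, 0.951, -0.308, 0.001]
contact_force: [-3.1, -0.7, 5.3]
gripper_width: 0.528
grasp_force: 30.0
```

Emit:
send_rows --deltas "0 0 0 -8; 0 0 0 -16; 0 0 0 -24; 0 0 0 -32; 0 0 0 -40"

```text
t: 6.45
eef_pos: [0.5788, -0.0389, 0.1324]
tool_rot: [0.0, 0.999, 0.038, -0.0]
contact_force: [-13.9, 1.8, 27.5]
gripper_width: 0.505
grasp_force: 92.3
```

```bash
python3 - <<'E'
from h import *
o=bot.get_obs();print(o['contact_force'],o['torque'],o['gripper_width'],o['q'])
L=look();print([(q,x.round(3),round(c,2)) for q,x,c in L]);p,r=fit(L);print(np.degrees(p[3:]))
p0=np.load('p.npy')
for q,x,c in L:
  if q!='knob': a=frame(p0).inv().apply(x-p0[:3]);print(q,a.round(3),np.degrees(np.arctan2(a[1],a[0])))
E
```

```text
[-13.9420788    1.81591359  27.51580138] [-2.05483475  2.89637037 -1.22817201] 0.5052011368374584 [ 0.16628414  0.41587406 -0.26397412  1.84198703  0.13553765  0.90156675
 -1.65518645]
[('knob', array([ 0.581, -0.039,  0.166]), 0.7), ('opening', array([ 0.65 , -0.065,  0.18 ]), 0.94), ('bay', array([0.579, 0.025, 0.136]), 0.57), ('bay', array([0.582, 0.027, 0.133]), 0.8)]
[-13.71542212  -5.79030658 113.67160334]
opening [ 0.071 -0.005 -0.019] -4.358342060637502
bay [-0.033  0.061 -0.02 ] 117.93571124421302
bay [-0.032  0.064 -0.023] 116.43143921186413
```

Emit:
send_rows --deltas "0 0 0 0; 0 0 0 0; 0 0 0 8; 0 0 0 16; 0 0 0 24" --claw 0.75

```text
t: 7.35
eef_pos: [0.5793, -0.0393, 0.1295]
tool_rot: [-0.0, 0.985, -0.175, 0.0]
contact_force: [-0.1, 0.2, -0.4]
gripper_width: 0.748
grasp_force: 0.0
```

Emit:
send_rows --deltas "0 0 0 8; 0 0 0 16; 0 0 0 16"

```text
t: 7.65
eef_pos: [0.5792, -0.0391, 0.1295]
tool_rot: [0.0, 0.951, -0.308, 0.0]
contact_force: [0.2, 0.7, 0.3]
gripper_width: 0.753
grasp_force: 0.0
```

Emit:
send_rows --deltas "0 0 0 0; 0 0 0 0; 0 0 0 0" --claw 0

```text
t: 7.95
eef_pos: [0.5792, -0.0391, 0.13]
tool_rot: [-0.0, 0.952, -0.307, 0.0]
contact_force: [-1.7, -0.3, 3.7]
gripper_width: 0.52
grasp_force: 30.4
```

Emit:
send_rows --deltas "0 0 0 -8; 0 0 0 -16; 0 0 0 -24; 0 0 0 -32; 0 0 0 -40"

```text
t: 8.45
eef_pos: [0.5781, -0.039, 0.1315]
tool_rot: [0.0, 0.999, 0.039, -0.001]
contact_force: [-21.5, 3.0, 38.5]
gripper_width: 0.506
grasp_force: 96.8
```

Emit:
send_rows --deltas "0 0 0 0; 0 0 0 0; 0 0 0 8; 0 0 0 16; 0 0 0 24" --claw 0.75

```text
t: 8.95
eef_pos: [0.5791, -0.0394, 0.1293]
tool_rot: [0.0, 0.984, -0.175, -0.0]
contact_force: [0.6, -0.1, 0.2]
gripper_width: 0.751
grasp_force: 0.0
```

Emit:
send_rows --deltas "0 0 0 8; 0 0 0 16; 0 0 0 16"

```text
t: 9.25
eef_pos: [0.5791, -0.0393, 0.1294]
tool_rot: [0.0, 0.951, -0.308, -0.0]
contact_force: [-0.8, 0.6, 0.3]
gripper_width: 0.75
grasp_force: 0.0
```

Emit:
send_rows --deltas "0 0 0 0; 0 0 0 0; 0 0 0 0" --claw 0

```text
t: 9.55
eef_pos: [0.5792, -0.0391, 0.1299]
tool_rot: [-0.0, 0.952, -0.307, 0.0]
contact_force: [-1.1, 0.5, 2.8]
gripper_width: 0.524
grasp_force: 30.5
```

Emit:
send_rows --deltas "0 0 0 -8; 0 0 0 -16; 0 0 0 -24; 0 0 0 -32; 0 0 0 -40"

```text
t: 10.05
eef_pos: [0.5778, -0.0391, 0.1316]
tool_rot: [0.0, 0.999, 0.039, -0.001]
contact_force: [-10.7, 3.5, 21.4]
gripper_width: 0.504
grasp_force: 96.5
```

```bash
cat >> h.py <<'E'
def ang(L,p0):
  for q,x,c in L:
    if q!='knob': a=frame(p0).inv().apply(x-p0[:3]);print(q,round(c,2),a.round(3),np.degrees(np.arctan2(a[1],a[0])).round(1))
E
python3 - <<'E'
from h import *
ang(look(),np.load('p.npy'))
E
```

```text
opening 0.72 [ 0.077 -0.211 -0.218] -70.1
bay 0.71 [-0.031  0.061 -0.021] 116.6
opening 0.74 [ 0.04   0.056 -0.019] 54.3
bay 0.76 [-0.033  0.064 -0.021] 117.5
```

Emit:
send_rows --deltas "0 0 0 0; 0 0 0 0; 0 0 0 8; 0 0 0 16; 0 0 0 24" --claw 0.75

```text
t: 10.95
eef_pos: [0.5791, -0.0395, 0.1293]
tool_rot: [-0.0, 0.985, -0.175, -0.0]
contact_force: [-1.1, 0.3, -0.0]
gripper_width: 0.748
grasp_force: 0.0
```

Emit:
send_rows --deltas "0 0 0 8; 0 0 0 16; 0 0 0 16"

```text
t: 11.25
eef_pos: [0.5791, -0.0393, 0.1293]
tool_rot: [0.0, 0.951, -0.308, -0.0]
contact_force: [0.1, -0.4, -0.1]
gripper_width: 0.749
grasp_force: 0.0
```

Emit:
send_rows --deltas "0 0 0 0; 0 0 0 0; 0 0 0 0" --claw 0

```text
t: 11.55
eef_pos: [0.5792, -0.0391, 0.1299]
tool_rot: [-0.0, 0.952, -0.307, 0.0]
contact_force: [-1.6, -0.2, 2.4]
gripper_width: 0.521
grasp_force: 30.6
```

Emit:
send_rows --deltas "0 0 0 -8; 0 0 0 -16; 0 0 0 -24; 0 0 0 -32; 0 0 0 -40"

```text
t: 12.05
eef_pos: [0.5782, -0.039, 0.1313]
tool_rot: [0.0, 0.999, 0.039, -0.001]
contact_force: [-17.8, 1.8, 33.0]
gripper_width: 0.51
grasp_force: 97.4
```

Emit:
send_rows --deltas "0 0 0 0; 0 0 0 0; 0 0 0 8; 0 0 0 16; 0 0 0 24" --claw 0.75

```text
t: 12.55
eef_pos: [0.5791, -0.0395, 0.1293]
tool_rot: [0.0, 0.984, -0.176, -0.0]
contact_force: [0.1, -0.1, -0.7]
gripper_width: 0.749
grasp_force: 0.0
```

Emit:
send_rows --deltas "0 0 0 8; 0 0 0 16; 0 0 0 16"

```text
t: 12.85
eef_pos: [0.5791, -0.0392, 0.1294]
tool_rot: [0.0, 0.951, -0.308, -0.0]
contact_force: [-0.6, -0.6, -0.6]
gripper_width: 0.752
grasp_force: 0.0
```

Emit:
send_rows --deltas "0 0 0 0; 0 0 0 0; 0 0 0 0" --claw 0

```text
t: 13.15
eef_pos: [0.5792, -0.0391, 0.1299]
tool_rot: [-0.0, 0.952, -0.307, 0.0]
contact_force: [-1.5, 1.1, 3.7]
gripper_width: 0.523
grasp_force: 30.5
```

Emit:
send_rows --deltas "0 0 0 -8; 0 0 0 -16; 0 0 0 -24; 0 0 0 -32; 0 0 0 -40"

```text
t: 13.65
eef_pos: [0.5783, -0.0392, 0.1313]
tool_rot: [0.0, 0.999, 0.038, -0.001]
contact_force: [-8.8, 6.5, 16.8]
gripper_width: 0.509
grasp_force: 100.8
```

```bash
python3 - <<'E'
from h import *
ang(look(),np.load('p.npy'))
E
```

```text
opening 0.67 [-0.027  0.065 -0.023] 112.7
bay 0.69 [-0.031  0.064 -0.021] 115.8
bay 0.7 [-0.032  0.062 -0.02 ] 117.0
```

Emit:
send_rows --deltas "0 0 0 0; 0 0 0 0; 0 0 0 0; 0 0 -0.03 8; 0 0 -0.07 16" --claw 0.75

```text
t: 14.55
eef_pos: [0.5773, -0.0394, 0.198]
tool_rot: [0.0, 0.994, -0.106, -0.003]
contact_force: [1.0, -0.0, -0.0]
gripper_width: 0.746
grasp_force: 0.0
```

```bash
python3 - <<'E'
from h import *
L=look(('scene','scene','top'));ang(L,np.load('p.npy'))
pic=bot.read_camera('scene');a=cv2.resize(pic['img'][190:310,260:420,::-1],(800,600),interpolation=cv2.INTER_CUBIC);cv2.imwrite('pics/c1.png',a)
E
```

```text
opening 0.73 [-0.027  0.068 -0.024] 111.3
bay 0.18 [-0.     0.001 -0.002] 91.5
opening 0.75 [-0.028  0.063 -0.021] 114.1
bay 0.87 [-0.033  0.06  -0.02 ] 118.4
opening 0.86 [-0.031  0.065 -0.017] 115.8
bay 0.81 [-0.031  0.063 -0.022] 116.4
```

View pics/c1.png

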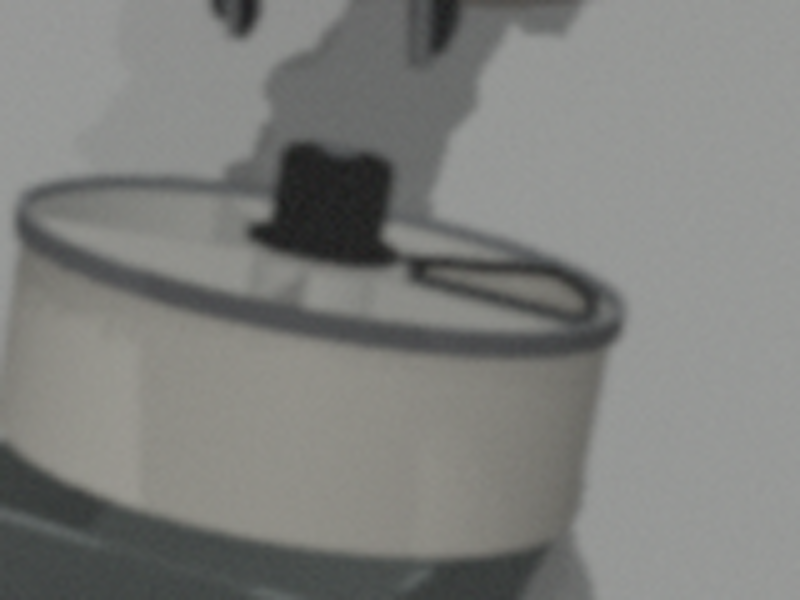

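Opening is about 3° short of the bay (crop px 500,285). I give it one small nudge.

Emit:
send_rows --deltas "0 0 0.025 0; 0 0 0.05 0; 0 0 0.07 0; 0 0 0.07 0"

```text
t: 15.6
eef_pos: [0.5768, -0.0393, 0.1269]
tool_rot: [0.0, 0.995, -0.103, -0.003]
contact_force: [0.4, 0.0, -0.0]
gripper_width: 0.747
grasp_force: 0.0
```

Emit:
send_rows --deltas "0 0 0 0; 0 0 0 0; 0 0 0 0; 0 0 0 -2.5; 0 0 0 -5" --claw 0

```text
t: 16.1
eef_pos: [0.5794, -0.0391, 0.1311]
tool_rot: [0.0, 0.998, -0.059, 0.001]
contact_force: [-1.3, 3.2, 5.3]
gripper_width: 0.506
grasp_force: 48.5
```

Emit:
send_rows --deltas "0 0 0 0; 0 0 0 0; 0 0 0 0; 0 0 -0.03 0; 0 0 -0.08 0" --claw 0.75

```text
t: 16.6
eef_pos: [0.5766, -0.0394, 0.2074]
tool_rot: [0.0, 0.998, -0.06, -0.004]
contact_force: [1.4, 0.1, -0.4]
gripper_width: 0.755
grasp_force: 0.0
```

Emit:
send_rows --deltas "-0.02 0.04 -0.01 0; -0.04 0.08 -0.01 0; -0.06 0.12 -0.01 0; -0.08 0.16 -0.01 0; -0.08 0.16 -0.01 0"

```text
t: 17.1
eef_pos: [0.4767, -0.1951, 0.2198]
tool_rot: [0.001, 0.998, -0.065, -0.001]
contact_force: [0.9, 0.4, 0.2]
gripper_width: 0.753
grasp_force: 0.0
```

```bash
python3 - <<'E'
from h import *
L=look(('scene','top','top'));ang(L,np.load('p.npy'))
pic=bot.read_camera('top')
for d in bot.landmark_of(pic,'jar_center')[:4]: print(d)
pic=bot.read_camera('scene')
for d in bot.landmark_of(pic,'jar_center')[:4]: print(d)
o=bot.get_obs();print(o['t'],o['eef_pos'],o['q'][6]);go([.434,-.318,.15],0)
E
```

```text
opening 0.71 [-0.031  0.059 -0.021] 117.7
bay 0.7 [-0.033  0.064 -0.021] 117.1
opening 0.91 [-0.037  0.062 -0.021] 121.0
opening 0.68 [-0.034  0.064 -0.019] 118.0
bay 0.77 [-0.034  0.066 -0.024] 117.4
{'xyz': [0.4457, -0.4283, 0.0372], 'confidence': 0.79}
{'xyz': [0.4466, -0.4332, 0.0277], 'confidence': 0.68}
{'xyz': [0.5012, -0.346, 0.0294], 'confidence': 0.55}
17.9 [ 0.48058879 -0.18850968  0.21968955] -1.4746309744236508
delta mm [-30.8 134.1  69.7] spin 83.15902817687893 curyaw -96.8
```

```bash
python3 - <<'E'
from h import *
go([.433,-.318,.10],-79)
E
```

```text
delta mm [-31.8 134.2 119.7] spin -17.840971823121066 curyaw -96.8
```

Emit:
send_rows --deltas "-0.01 0.035 0.02 -5; -0.02 0.07 0.05 -10; -0.028 0.1 0.08 -15; -0.032 0.134 0.1 -18; -0.032 0.134 0.12 -18" --claw 0.65 --force 20

```text
t: 18.4
eef_pos: [0.4303, -0.3232, 0.0987]
tool_rot: [0.001, 0.996, 0.094, -0.001]
contact_force: [0.3, 0.9, 0.0]
gripper_width: 0.651
grasp_force: 0.0
```

```bash
python3 - <<'E'
from h import *
pic=bot.read_camera('scene');cv2.imwrite('pics/j1.png',cv2.resize(pic['img'][150:300,140:340,::-1],(800,600),interpolation=cv2.INTER_CUBIC))
for d in bot.landmark_of(pic,'jar_center')[:4]: print(d)
o=bot.get_obs();print(o['t'],o['eef_pos']);go([.433,-.318,.01],-79)
E
```

```text
{'xyz': [0.448, -0.4297, 0.0261], 'confidence': 0.79}
{'xyz': [0.4343, -0.3172, 0.032], 'confidence': 0.78}
{'xyz': [0.5028, -0.3511, 0.0275], 'confidence': 0.59}
18.5 [ 0.43047607 -0.31774815  0.09722681]
delta mm [ 2.8  1.  87.2] spin 0.015664138571693798 curyaw -79.0
```

View pics/j1.png

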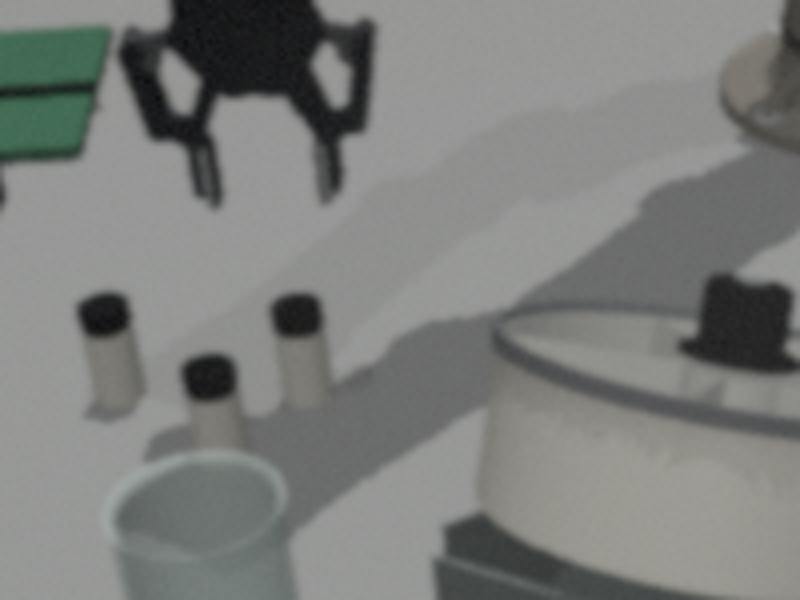

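```bash
python3 - <<'E'
from h import *
pic=bot.read_camera('scene');D=pic['depth'];T=np.linalg.inv(pic['camera_from_world'])
o=bot.get_obs();print(o['eef_pos'],o['tool_rot'],o['gripper_width'])
for v in range(185,204,2):
  u=np.arange(180,235);z=D[v,u];P=(np.stack([(u-pic['cx'])*z/pic['fx'],-(v-pic['cy'])*z/pic['fy'],-z,np.ones_like(z)],-1)@T.T)[:,:3]
  k=(z>0)&(P[:,2]>.05)&(P[:,0]>.35)
  if k.any(): 
    for c in np.split(P[k],np.where(np.diff(u[k])>4)[0]+1): print(v,c[0].round(3),c[-1].round(3))
for q in ((.433,-.318,.135),(.433,-.318,.0)):
  c=pic['camera_from_world']@np.append(q,1);print(pic['cx']+pic['fx']*c[0]/-c[2],pic['cy']+pic['fy']*c[1]/c[2])
E
```

```text
[ 0.43197045 -0.31725312  0.09877257] [-9.70922293e-04  9.95292093e-01  9.69104252e-02 -1.03703376e-03] 0.6511054942569432
185 [ 0.456 -0.371  0.178] [ 0.431 -0.347  0.166]
185 [ 0.436 -0.286  0.171] [ 0.43  -0.275  0.169]
187 [ 0.453 -0.355  0.172] [ 0.427 -0.347  0.159]
187 [ 0.435 -0.287  0.166] [ 0.421 -0.278  0.159]
189 [ 0.447 -0.356  0.164] [ 0.432 -0.346  0.156]
189 [ 0.439 -0.286  0.163] [ 0.428 -0.276  0.158]
191 [ 0.444 -0.358  0.157] [ 0.437 -0.345  0.154]
191 [ 0.436 -0.288  0.157] [ 0.432 -0.276  0.155]
193 [ 0.446 -0.356  0.153] [ 0.428 -0.347  0.144]
193 [ 0.435 -0.289  0.151] [ 0.421 -0.278  0.144]
195 [ 0.448 -0.356  0.149] [ 0.431 -0.347  0.141]
195 [ 0.436 -0.287  0.147] [ 0.427 -0.276  0.142]
197 [ 0.448 -0.354  0.144] [ 0.436 -0.345  0.138]
197 [ 0.438 -0.287  0.143] [ 0.43  -0.278  0.139]
199 [ 0.446 -0.356  0.138] [ 0.433 -0.345  0.131]
199 [ 0.437 -0.288  0.137] [ 0.434 -0.282  0.136]
201 [ 0.448 -0.349  0.134] [ 0.442 -0.344  0.132]
201 [ 0.438 -0.286  0.133] [ 0.434 -0.282  0.131]
209.4658176239975 198.23767242702314
216.78181290368138 247.50571308927502
```

Tips measured midway at y = -0.317, centred on the jar (crop px 300,350). Descend and grip.

Emit:
send_rows --deltas "0.002 0 0.03 0; 0.002 0 0.06 0; 0.002 0 0.075 0; 0.002 0 0.087 0; 0.002 0 0.087 0"

```text
t: 19.05
eef_pos: [0.4351, -0.3165, 0.0124]
tool_rot: [-0.0, 0.995, 0.098, -0.0]
contact_force: [0.7, -0.2, -0.6]
gripper_width: 0.647
grasp_force: 0.0
```

Emit:
send_rows --deltas "0 0 0 0; 0 0 0 0; 0 0 0 0; 0 0 0 0" --claw 0

```text
t: 19.45
eef_pos: [0.4358, -0.3178, 0.0139]
tool_rot: [0.001, 0.995, 0.097, 0.001]
contact_force: [-0.2, 1.3, 6.9]
gripper_width: 0.343
grasp_force: 22.9
```

Emit:
send_rows --deltas "0 0 -0.03 0; 0 0 -0.07 0; 0 0 -0.12 0; 0 0 -0.17 0; 0 0 -0.2 0"

```text
t: 19.95
eef_pos: [0.4358, -0.3182, 0.2171]
tool_rot: [0.002, 0.995, 0.097, 0.002]
contact_force: [0.2, -0.2, 0.2]
gripper_width: 0.344
grasp_force: 22.4
```

```bash
python3 - <<'E'
from h import *
o=bot.get_obs();print(o['t'],o['eef_pos'],o['gripper_width'],o['grasp_force']);go([.586,.025,.21],-79)
pic=bot.read_camera('scene');cv2.imwrite('pics/j2.png',cv2.resize(pic['img'][130:280,140:340,::-1],(600,450),interpolation=cv2.INTER_CUBIC))
E
```

```text
19.95 [ 0.43583143 -0.31819181  0.2171435 ] 0.34410257366111485 22.447718381881714
delta mm [ 213.6 -307.8    6.8] spin 0.1350464099683819 curyaw -78.9
```

View pics/j2.png

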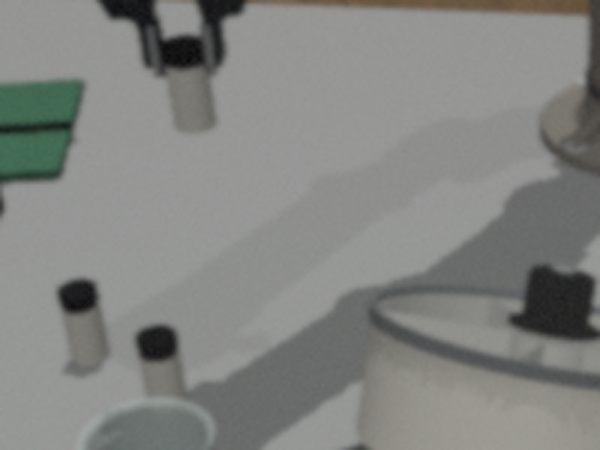

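Emit:
send_rows --deltas "0.025 -0.036 -0.01 0; 0.05 -0.072 -0.015 0; 0.075 -0.108 -0.015 0; 0.1 -0.144 -0.015 0; 0.125 -0.18 -0.015 0"

```text
t: 20.5
eef_pos: [0.5227, -0.1151, 0.2277]
tool_rot: [0.0, 0.995, 0.097, 0.0]
contact_force: [0.7, -0.3, -1.0]
gripper_width: 0.342
grasp_force: 22.4
```

Emit:
send_rows --deltas "0.025 -0.036 0 0; 0.05 -0.072 0 0; 0.075 -0.108 0 0; 0.089 -0.128 0 0; 0.089 -0.128 0 0"

```text
t: 21.0
eef_pos: [0.5857, 0.0314, 0.2274]
tool_rot: [-0.001, 0.995, 0.101, 0.0]
contact_force: [-1.5, -0.6, -0.4]
gripper_width: 0.342
grasp_force: 22.4
```

```bash
python3 - <<'E'
from h import *
go([.586,.025,.13],-79)
pic=bot.read_camera('scene')
for n in('opening','bay','jar_center','jar'):print(n,[(np.round(d['xyz'],3),d['confidence']) for d in bot.landmark_of(pic,n)[:3]])
cv2.imwrite('pics/b1.png',cv2.resize(pic['img'][150:300,240:440,::-1],(800,600),interpolation=cv2.INTER_CUBIC))
E
```

```text
delta mm [-1.   6.6 97.4] spin 0.5365190401199982 curyaw -78.5
opening [(array([0.581, 0.024, 0.132]), 0.85)]
bay [(array([0.582, 0.028, 0.132]), 0.72)]
jar_center [(array([ 0.446, -0.431,  0.029]), 0.91), (array([0.585, 0.033, 0.245]), 0.88), (array([ 0.502, -0.349,  0.029]), 0.53)]
jar [(array([0.584, 0.031, 0.215]), 0.83), (array([ 0.502, -0.348, -0.   ]), 0.64), (array([ 0.449, -0.424, -0.003]), 0.59)]
```

View pics/b1.png

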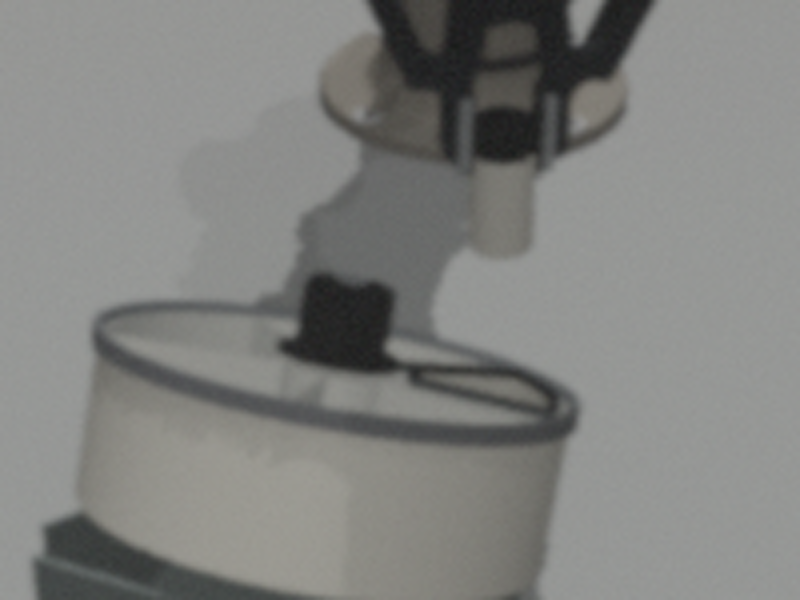

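Jar held above the opening (crop px 480,390). Lower and watch the force.

Emit:
send_rows --deltas "-0.001 0.006 0 0; -0.001 0.006 0.025 0; -0.001 0.006 0.05 0; -0.001 0.006 0.07 0; -0.001 0.006 0.08 0"

```text
t: 21.75
eef_pos: [0.5841, 0.0184, 0.146]
tool_rot: [0.0, 0.995, 0.096, -0.001]
contact_force: [-0.2, -0.8, -0.4]
gripper_width: 0.345
grasp_force: 22.4
```

Emit:
send_rows --deltas "0 0 0.008 0; 0 0 0.016 0; 0 0 0.023 0; 0 0 0.023 0"

```text
t: 22.15
eef_pos: [0.585, 0.02, 0.1241]
tool_rot: [0.0, 0.995, 0.097, -0.0]
contact_force: [-0.6, 0.1, 0.6]
gripper_width: 0.343
grasp_force: 22.4
```

```bash
python3 - <<'E'
from h import *
o=bot.get_obs();print(o['t'],o['eef_pos'],o['contact_force'],o['torque'],o['gripper_width'])
pic=bot.read_camera('scene')
for n in('opening','bay','jar_center'):print(n,[(np.round(d['xyz'],3),d['confidence']) for d in bot.landmark_of(pic,n)[:3]])
cv2.imwrite('pics/b2.png',cv2.resize(pic['img'][170:290,280:440,::-1],(800,600),interpolation=cv2.INTER_CUBIC))
E
```

```text
22.15 [0.58499838 0.02000161 0.12411409] [-0.56933505  0.1138856   0.58169491] [ 0.01562974  0.0110022  -0.00234655] 0.34335320716504353
opening [(array([0.586, 0.024, 0.135]), 0.88)]
bay [(array([0.581, 0.026, 0.133]), 0.86)]
jar_center [(array([ 0.501, -0.35 ,  0.029]), 0.69), (array([0.585, 0.017, 0.14 ]), 0.65), (array([ 0.447, -0.429,  0.025]), 0.61)]
```

Emit:
send_rows --deltas "0 -0.004 0 0; 0 -0.004 0.003 0; 0 -0.004 0.006 0; 0 -0.004 0.006 0"

```text
t: 22.75
eef_pos: [0.5841, 0.0239, 0.1181]
tool_rot: [0.0, 0.995, 0.097, -0.0]
contact_force: [-0.2, 0.7, -0.1]
gripper_width: 0.344
grasp_force: 22.4
```

Emit:
send_rows --deltas "0 0 0 0; 0 0 0 0; 0 0 0 0; 0 0 0 0; 0 0 0 0" --claw 0.46

```text
t: 23.25
eef_pos: [0.5846, 0.024, 0.1188]
tool_rot: [0.0, 0.995, 0.097, 0.0]
contact_force: [-0.3, 0.6, 0.1]
gripper_width: 0.458
grasp_force: 0.0
```

Emit:
send_rows --deltas "0 0 -0.02 0; 0 0 -0.05 0; 0 0 -0.09 0; 0 0 -0.12 0; 0 0 -0.12 0"

```text
t: 23.75
eef_pos: [0.5874, 0.0246, 0.2437]
tool_rot: [0.0, 0.995, 0.097, 0.004]
contact_force: [1.4, -0.4, -0.2]
gripper_width: 0.462
grasp_force: 0.0
```

```bash
python3 - <<'E'
from h import *
o=bot.get_obs();print(o['t'],o['eef_pos'],o['contact_force'],o['gripper_width'])
pic=bot.read_camera('scene');p=np.load('p.npy')
for n in('opening','bay','jar_center'):
  D=bot.landmark_of(pic,n)[:4];print(n,[(np.round(d['xyz'],3),d['confidence'],frame(p).inv().apply(d['xyz']-p[:3]).round(3)) for d in D])
ang(look(('scene','scene')),p)
go([.45,-.15,.25])
E
```

```text
23.75 [0.58742114 0.02458578 0.24374804] [ 1.3968219  -0.43789816 -0.18838333] 0.4621987615159531
opening [(array([0.579, 0.024, 0.132]), 0.79, array([-0.034,  0.06 , -0.024]))]
bay [(array([ 0.677, -0.289, -0.002]), 0.68, array([ 0.075, -0.212, -0.222])), (array([0.58 , 0.029, 0.135]), 0.57, array([-0.033,  0.066, -0.02 ]))]
jar_center [(array([ 0.498, -0.349,  0.03 ]), 0.61, array([-0.052, -0.321, -0.127])), (array([ 0.444, -0.433,  0.029]), 0.56, array([-0.079, -0.416, -0.117]))]
opening 0.83 [-0.032  0.061 -0.022] 118.0
bay 0.58 [-0.03   0.062 -0.018] 116.1
opening 0.82 [-0.032  0.062 -0.026] 117.2
bay 0.75 [-0.032  0.063 -0.021] 117.3
delta mm [-165.6  144.7  -11.6] spin None curyaw -78.8
```

Move the arm clear to the robot's right and take a top view.

Emit:
send_rows --deltas "-0.02 0.045 -0.01 0; -0.04 0.09 -0.01 0; -0.06 0.135 -0.01 0; -0.08 0.18 -0.01 0; -0.1 0.22 -0.01 0"

```text
t: 24.85
eef_pos: [0.5282, -0.2137, 0.2488]
tool_rot: [0.0, 0.995, 0.097, 0.0]
contact_force: [0.7, -0.5, 0.5]
gripper_width: 0.459
grasp_force: 0.0
```

Emit:
send_rows --deltas "-0.02 0.045 0 0; -0.04 0.09 0 0; -0.06 0.135 0 0; -0.06 0.135 0 0; -0.06 0.135 0 0"

```text
t: 25.35
eef_pos: [0.4954, -0.3566, 0.2483]
tool_rot: [-0.0, 0.995, 0.096, -0.0]
contact_force: [1.7, 0.5, -1.1]
gripper_width: 0.461
grasp_force: 0.0
```

```bash
python3 - <<'E'
from h import *
p=np.load('p.npy');ang(look(('scene','top')),p)
a=bot.read_camera('top');b=bot.read_camera('scene')
for x in(a,b):print([(np.round(d['xyz'],3),d['confidence'],frame(p).inv().apply(d['xyz']-p[:3]).round(3)) for d in bot.landmark_of(x,'jar_center')[:4]])
A=cv2.resize(a['img'][180:300,250:410,::-1],(800,600),interpolation=cv2.INTER_CUBIC)[:,:560];B=cv2.resize(b['img'][180:330,240:440,::-1],(240,180))
A[400:580,:240]=B;cv2.imwrite('pics/f.png',A)
print(bot.get_obs()['t'])
E
```

```text
opening 0.87 [-0.031  0.062 -0.025] 116.3
bay 0.68 [-0.033  0.061 -0.021] 118.5
opening 0.8 [-0.034  0.066 -0.023] 117.2
bay 0.78 [-0.032  0.063 -0.023] 116.7
[(array([0.562, 0.026, 0.073]), 0.71, array([-0.075,  0.058, -0.07 ])), (array([ 0.505, -0.348,  0.035]), 0.65, array([-0.045, -0.318, -0.126])), (array([ 0.444, -0.428,  0.036]), 0.52, array([-0.077, -0.412, -0.109]))]
[(array([ 0.501, -0.346,  0.027]), 0.9, array([-0.052, -0.317, -0.131])), (array([ 0.444, -0.428,  0.026]), 0.81, array([-0.08 , -0.411, -0.119]))]
25.95
```

View pics/f.png

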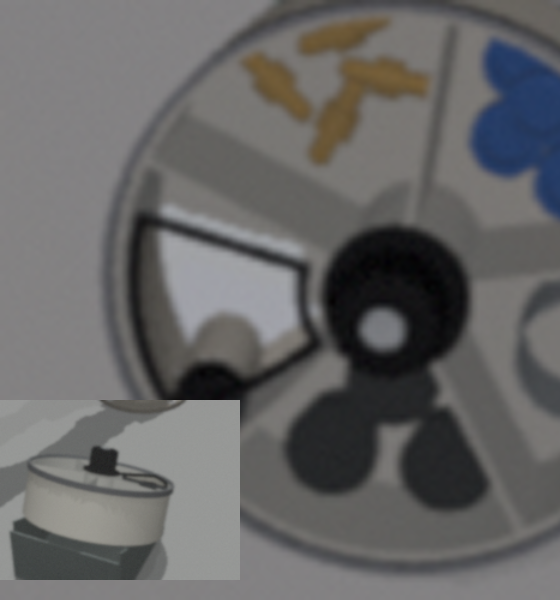

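The jar lies in the compartment (crop px 215,360), its centre about 48 mm below the cover face. The opening is aligned to about 1°.

```bash
python3 -c "
from station import bot
print(bot.hand_in())"
```

```text
the job is handed in; nothing more can be done
None
```

The sample jar nearest the robot is in the empty compartment, about 48 mm below the cover's face; the opening is within about 1° of that compartment, and the job was handed in at about 26 s (no verdict was returned).

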